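# Lay out the condiment tray in the field kitchen

### The job

Lay out the round condiment tray for serving: push the pepper mill down into the sprung steel collar until it clicks fully home, stand the small white pot on the cork pad straight across the tray from the mill, and put its wooden lid on it, properly seated. On the two pads in between go the spice jars, so that going clockwise round the tray as seen from above one meets the mill, the tall jar, the pot and then the short jar. Stand each upright in the middle of its pad, let go of everything, and leave the serving spoon where it lies.

Things in the scene. Friction and masses are not known exactly. Their poses are not given: they have to be found in the camera images.
- collar: Fixed upright steel tube on the round tray, 42 mm tall, 63 mm across (69 at its flared mouth), bore 49 mm. Origin: on its axis at the bore's floor, 12 mm above the worktop; z up, x away from the tray's centre, 75 mm off. Three sprung balls 20 mm up reach to 18 mm from the axis: the mill stops on them 14 to 19 mm high; a push of 10 to 15 N snaps them into its groove and it rests on the floor.
- pad_1: Fixed round cork pad, 72 mm across, 3 mm thick, on a round wooden tray (248 mm across, 12 mm thick) fixed to the worktop. Origin: centre of its underside, 12 mm above the worktop; z up. Things stand on its top, 15 mm above the worktop. The pads look alike; this one is the next place clockwise from the collar, seen from above: 75 mm from the tray's centre, a quarter turn from the collar.
- pad_2: Fixed round cork pad, 72 mm across, 3 mm thick, on a round wooden tray (248 mm across, 12 mm thick) fixed to the worktop. Origin: centre of its underside, 12 mm above the worktop; z up. Things stand on its top, 15 mm above the worktop. The pads look alike; this one is straight across the tray from the collar, 150 mm from it, axis to axis.
- pad_3: Fixed round cork pad, 72 mm across, 3 mm thick, on a round wooden tray (248 mm across, 12 mm thick) fixed to the worktop. Origin: centre of its underside, 12 mm above the worktop; z up. Things stand on its top, 15 mm above the worktop. The pads look alike; this one is the next place anticlockwise from the collar, seen from above: 75 mm from the tray's centre, a quarter turn from the collar.
- mill: Loose dark turned wooden pepper mill, round, standing upright, 121 mm tall, 0.16 kg. Foot 32 mm across, widening over 8 mm to a 44 mm base with a groove (37 mm across) 20 mm above the foot; above 62 mm a straight stem 34 mm across up to 98 mm, to grip by; then a 39 mm head. Origin: centre of its underside; z up along it.
- tall_jar: Loose slender spice jar, glass with a paper band and a yellow lid, round, 40 mm across, 95 mm tall, standing, about 0.16 kg. Origin: centre of its underside; z up along it.
- short_jar: Loose squat spice jar, amber glass with a yellow lid, round, 54 mm across, 52 mm tall, standing, about 0.15 kg. Origin: centre of its underside; z up along it.
- pot: Loose small white stoneware pot, open at the top, round, 58 mm across outside, 50 mm inside, 45 mm tall, standing, 0.14 kg. Origin: centre of its underside; z up along it.
- lid: Loose round pale wooden lid for the pot, lying right way up on the worktop. From below: a plug 40 mm across, 5 mm deep, that enters the pot; a disc 60 mm across, 5 to 11 mm; an upright knob 18 mm across, 12 to 40 mm high, to grip by. 0.05 kg. Origin: centre of the plug's underside; z up. Seated, the disc lies on the rim and the origin is 40 mm above the pot's.
- spoon: Loose steel serving spoon, 200 mm long, lying on the worktop on the robot's right; not part of the work. Origin: under its middle; x along it towards the bowl.
Not all that is in view belongs to the job. Leave any green look-alike of the short_jar alone.

How it is judged:
By the outcome, as a careful person would: the job done as asked, in the order asked, and still so for the second after the job is handed in, with the robot touching nothing.
It also fails if it takes over 120 s, if anything falls off the work surface, if the arm or the gripper's body presses on something with over 40 N, if the wrist force passes 120 N, or if a joint passes its speed limit or range.

### The arm

A 6-joint arm with a two-finger parallel gripper is mounted at the origin on the work surface. World frame = base frame: x ahead of the robot, y to its left, z up, the work surface at z = 0. Lengths are in mm, angles in rad, forces in N, time in s.
With the tool pointing down it reaches from about 300 to 775 mm from the base axis. Payload 14.6 kg.
Tool frame: the origin (TCP) lies between the finger pads; the fingertips stand 25 mm ahead of it and the grasp point (between the pads) lies 6 mm ahead of it; z points along the fingers, y is the line along which they close (so a half turn about z gives the same grasp; the last joint's range is limited). The gripper opens to 94 mm and grips with 3 to 60 N. Pads are 16 mm wide; open, the fingers measure 119 mm over their backs; the gripper's body (75 mm by 177 mm) begins 78 mm behind the grasp point.
Start: joints at [-1.2, 0.3, 1.521, -0, 1.321, -0.067], TCP at [233.163, -498.121, 230.446] pointing down, gripper open.
Joint ranges: [-3.03, 3.03], [-0.79, 2.21], [0.23, 2.52], [-1.04, 4.18], [0, 3.07], [-2.55, 2.55]. Speed limits (rad/s): [2.22, 2.22, 2.57, 3.14, 3.14, 3.14].

### API

Orientations are given as [roll, pitch, yaw] about the fixed x, y, z axes, in that order (R = Rz(yaw) Ry(pitch) Rx(roll)).
In Python, from cell import manip gives the robot as it stands. The module is installed in compiled form; this text tells all that it offers.
- The arm moves only by the tool step_arm, never from a script. Its argument "series" is one flat list of numbers, 5 for each row, row after row: the shift along the world's x, y, z in mm, then the turn about the world's z in rad, then the closure, from 0 (fully open) to 1 (shut). In form: [dx, dy, dz, spin, jaw, dx, dy, dz, spin, jaw, ...]. A call has 1 to 20 rows; each row shifts and turns the commanded pose from where the row before left it; what a row does not reach is not made up. A row lasts 1/8 s, in which the tool goes at most 62.5 mm and 10.7 degrees, less where a joint would pass 70% of its speed; a pose out of reach is approached as far as the arm can. A call is refused whole if a number of a shift passes 62.5 or a number of a turn 0.188, either way. A call with a gripper value outside its range is refused whole. The fingers move at their own pace and stop on an object; "squeeze" is the grip in N (left out, the last holds). Time passes only in rows, so rows that do not move let the fingers close. It gives the time, the measured TCP pose, the force, the opening and the grip force at its end, in the units of the state.
- manip.read_state(): the state, without advancing time (a new reading comes with each control period).
- manip.camera(name): name is "scene" or "top" or "wrist"; returns (picture, depth): 480x640x3 uint8, blue, green, red; 480x640 float32, mm along the optical axis (not along the pixel's ray), 0 where there is no reading.
- manip.camera_info(name): a dict with "fovy" (degrees; the focal length in pixels is half the picture's height over the tangent of half this angle, whatever the lens; pixels are square), "cx", "cy" (the principal point, pixels), "k1" (the pictures are not rectified: a ray, as slopes to the right and down, at radius r is drawn at 1 + k1 r^2 times it, then the intrinsics apply), "eye" and "orientation" of the camera in the world. Camera axes: x right, y down, z forward; pixel columns grow to the right and rows downward; lengths in mm; the calibration is good to about 2 mm. A picture is of the moment at which its call begins: read the wrist's pose just before it. camera_info takes no time and is no camera call; for the wrist camera it gives the pose at the moment of the call.
- manip.sign_off(): hands the job in; it is judged then, once.
The state is a dict: "clock": time; "joints": joint angles; "qd": joint speeds; "effort": joint torques, N m; "eef_pos": TCP position; "eef_rot": TCP orientation; "wrist_force": force on the tool from outside, world axes, zero at the start; "moment": the same for the moment, N m; "finger_gap": finger opening in mm; "finger_force": force on a finger pad.
Only numpy, scipy, OpenCV 4.12 (cv2) and the standard library are available. Lean on these libraries where they do the work, as an engineer would, in place of code of your own. Each camera call takes 0.05 s, during which the arm holds its last target. There are 200 camera calls.

## Working session

There is one attempt and no reset: what is moved stays moved. The work goes in short steps, Python scripts to look and compute and a tool call to move; the robot and the scene stay as the last step left them, time stands still between calls to the robot, and variables do not carry over. Pictures are saved under pics/ and viewed, at most 16 in all, crops included, and the job is handed in when it is done.

Besides the shell and the picture viewer there is one more tool, called by a JSON object that holds its "method" and its "body", one argument or row to a line. step_arm: Moves the arm, as the interface text tells. Its arguments: {"type":"object","properties":{"series":{"type":"array"},"squeeze":{"type":"number"}},"required":["series"]}

```bash
mkdir -p pics
cat > h.py <<'E'
import numpy as np, cv2
from cell import manip
from scipy.spatial.transform import Rotation as R
def rot(o):
    o=np.array(o,float)
    return o if o.shape==(3,3) else R.from_euler('xyz',o).as_matrix()
def K(i):
    f=240/np.tan(np.radians(i['fovy'])/2); return np.array([[f,0,i['cx']],[0,f,i['cy']],[0,0,1]]),np.array([i['k1'],0,0,0])
def rays(i,uv):
    k,d=K(i); p=cv2.undistortPoints(np.array(uv,float).reshape(-1,1,2),k,d)[:,0]
    return np.c_[p,np.ones(len(p))]
def onplane(i,uv,z):
    d=rays(i,uv)@rot(i['orientation']).T; e=np.array(i['eye'],float)
    return e+d*((z-e[2])/d[:,2])[:,None]
def cloud(i,dep):
    v,u=np.mgrid[0:480,0:640]; r=rays(i,np.c_[u.ravel(),v.ravel()])*dep.ravel()[:,None]
    return (r@rot(i['orientation']).T+np.array(i['eye'])).reshape(480,640,3)
E
python3 - <<'E'
from h import *
for n in ("top","scene"):
    i=manip.camera_info(n); p,d=manip.camera(n); print(n,i)
    cv2.imwrite(f'pics/{n}0.png',p); np.savez(f'{n}0.npz',p=p,d=d)
    c=cloud(i,d); print((d>0).mean(), [np.round(c[a,b]) for a,b in((240,320),(100,100),(400,500))])
print(manip.read_state())
E
```

```text
top {'fovy': 46.91390835851837, 'cx': 316.90763425417487, 'cy': 231.0599293466017, 'k1': -0.07158508037731133, 'eye': array([ 284.62103507,  -32.96548507, 1432.42700808]), 'orientation': array([-2.96896699,  0.00615995, -1.57735133])}
0.9959049479166666 [array([507., -34.,  21.]), array([911., 578.,  -0.]), array([ 176., -296.,  600.])]
scene {'fovy': 42.404841848527866, 'cx': 319.693035379883, 'cy': 235.37777819352786, 'k1': 0.0191387052454196, 'eye': array([1241.82653896,  322.42520169, 1168.31166779]), 'orientation': array([-2.53170974, -0.01305544,  2.05913358])}
0.99609375 [array([534., -36.,  16.]), array([ 403., -776.,   -1.]), array([690., 445.,  -2.])]
{'clock': 0.1, 'joints': array([-1.19960352e+00,  3.00390080e-01,  1.52154203e+00, -6.18483388e-06,
        1.32073232e+00, -6.65972069e-02]), 'qd': array([-0.0006549 , -0.00011753, -0.00040337, -0.00122957,  0.00059569,
        0.0002735 ]), 'effort': array([-3.92265538e-04, -5.32644904e+01, -3.53285122e+01,  7.08403392e-02,
        2.34514161e-02, -6.59859325e-05]), 'eef_pos': array([ 233.08110126, -497.91864445,  229.94728744]), 'eef_rot': array([-3.14052286e+00, -6.53469165e-05,  4.37791511e-01]), 'wrist_force': array([-0.8822766 , -0.21963004,  0.12305607]), 'moment': array([ 0.00329963, -0.03525601,  0.01394564]), 'finger_force': 0.0, 'finger_gap': 94.17382700379306}
```

View pics/top0.png

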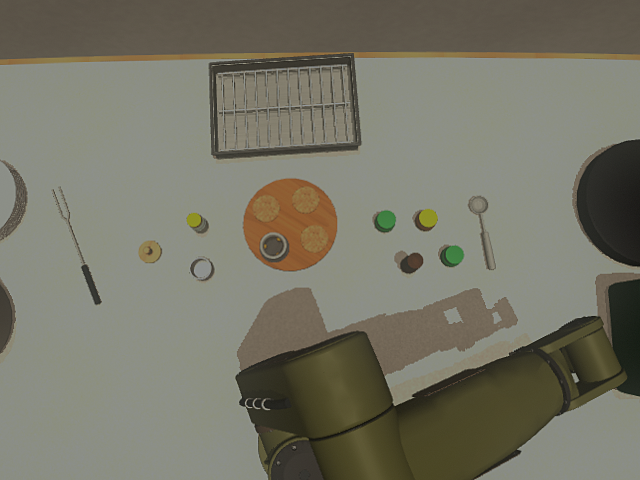

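View pics/scene0.png

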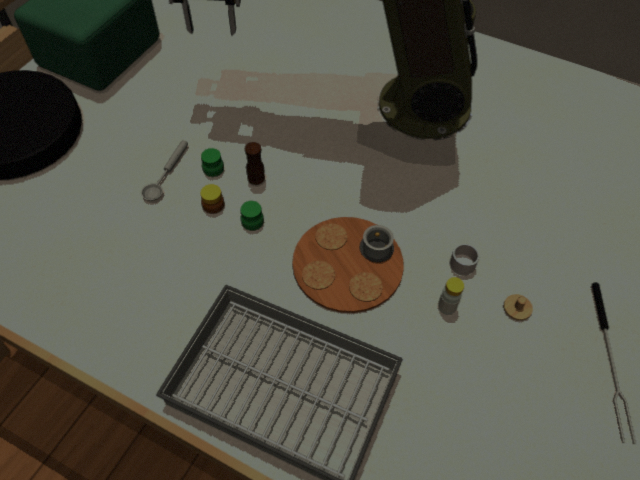

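Top view: the tray is at (290,225) and the collar at (273,246). Clockwise from the collar come pad_1 (265,208), pad_2 (305,200) and pad_3 (314,238).

Possible confusions:
- **Short jar:** yellow lid at (428,219). The greens at (386,220) and (452,255) are look-alikes. The other yellow lid at (196,222) is the slender tall jar with a paper band.
- **Pot:** white ring at (202,268). The other ring, at (273,246), is the collar.
- **Mill:** dark object at (412,262).
- **Lid:** pale disc at (150,251).

The scene view agrees: amber jar at (212,198), tall jar at (452,295), mill at (255,163).

Run:
```python
from h import *
px={'top':dict(mill=(412,262,121),tall=(196,222,95),short=(428,219,52),pot=(202,268,45),lid=(150,251,11),collar=(273,246,54),pad1=(265,208,15),pad2=(305,200,15),pad3=(314,238,15),tray=(290,225,12)),
'scene':dict(mill=(254,150,121),tall=(454,287,95),short=(211,190,52),pot=(465,255,45),lid=(518,307,11),collar=(378,235,54),pad1=(366,286,15),pad2=(318,275,15),pad3=(331,236,15),tray=(348,263,12))}
for n in px:
    i=manip.camera_info(n); d=np.load(n+'0.npz')['d']; c=cloud(i,d)
    for k,(u,v,z) in px[n].items():
        g=onplane(i,[(u,v)],z)[0]
        m=(np.hypot(c[...,0]-g[0],c[...,1]-g[1])<(150 if k=='tray' else 45))&(abs(c[...,2]-z)<(4 if k!='tray' else 5))&(d>0)
        q=c[m]; cc,r=cv2.minEnclosingCircle(q[:,:2].astype(np.float32)) if len(q)>3 else ((0,0),0)
        print(n,k,len(q),'ray',np.round(g[:2]),'mean',np.round(q[:,:2].mean(0)) if len(q) else 0,'circ',np.round(cc),round(r,1))
im=cv2.imread('pics/scene0.png')[120:330,180:560]; cv2.imwrite('pics/crop1.png',cv2.resize(im,None,fx=2,fy=2,interpolation=2))
```

```text
top mill 122 ray [ 437. -253.] mean [ 441. -260.] circ [ 441. -259.] 18.2
top tall 150 ray [543. 273.] mean [548. 279.] circ [548. 278.] 18.4
top short 222 ray [ 554. -309.] mean [ 557. -308.] circ [ 557. -309.] 24.5
top pot 87 ray [434. 265.] mean [434. 270.] circ [435. 271.] 29.5
top lid 257 ray [483. 411.] mean [481. 412.] circ [479. 412.] 42.0
top collar 202 ray [488.  85.] mean [490.  88.] circ [489.  87.] 33.6
top pad1 713 ray [594. 110.] mean [594. 110.] circ [594. 110.] 44.9
top pad2 695 ray [615.   5.] mean [614.   5.] circ [615.   5.] 45.0
top pad3 691 ray [514. -18.] mean [513. -18.] circ [514. -18.] 44.9
top tray 5298 ray [549.  44.] mean [552.  44.] circ [549.  45.] 149.3
scene mill 89 ray [ 451. -252.] mean [ 445. -261.] circ [ 444. -259.] 19.0
scene tall 215 ray [556. 279.] mean [550. 278.] circ [549. 278.] 19.2
scene short 257 ray [ 553. -312.] mean [ 560. -309.] circ [ 558. -309.] 26.2
scene pot 146 ray [437. 269.] mean [436. 270.] circ [435. 269.] 30.7
scene lid 430 ray [484. 412.] mean [485. 412.] circ [483. 411.] 33.1
scene collar 241 ray [485.  82.] mean [489.  84.] circ [490.  84.] 34.7
scene pad1 979 ray [593. 108.] mean [594. 108.] circ [593. 108.] 45.0
scene pad2 927 ray [618.   4.] mean [618.   3.] circ [618.   4.] 44.8
scene pad3 789 ray [512. -19.] mean [514. -18.] circ [512. -19.] 45.0
scene tray 7009 ray [557.  47.] mean [566.  44.] circ [546.  37.] 135.0
```

View pics/crop1.png

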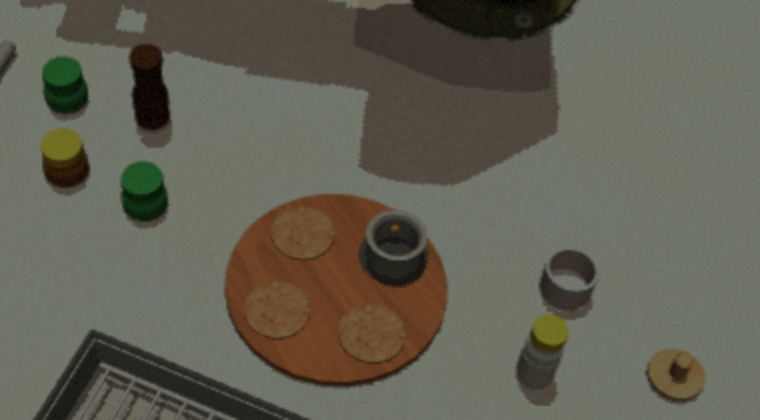

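The crop confirms the picks: mill at crop (150,90), amber short jar with yellow lid at (65,158), tall jar at (545,350), pot at (568,280), lid at (677,373). Collar and pad_2 are 150 mm apart with their midpoint at (553,45), which matches the description. I'm moving over the mill.

{"method": "step_arm", "body": {
  "series": [30,34,5,0,0,30,34,0,0,0,30,34,0,0,0,30,34,0,0,0,30,34,0,0,0,30,34,0,0,0,30,35,0,0,0,0,0,0,0,0],
  "squeeze": 50
}}

```text
clock: 1.1
eef_pos: [444.4, -257.1, 235.1]
eef_rot: [-3.141, 0.0, 0.441]
wrist_force: [0.1, -0.8, 0.2]
finger_gap: 93.9
finger_force: 0.0
```

```bash
cat >> h.py <<'E'
def look(n,name):
    i=manip.camera_info(n); p,d=manip.camera(n); cv2.imwrite(f'pics/{name}.png',p); np.savez(name+'.npz',p=p,d=d); return i,p,d,cloud(i,d)
def disc(c,d,x,y,z,rad=45,tol=4):
    m=(np.hypot(c[...,0]-x,c[...,1]-y)<rad)&(abs(c[...,2]-z)<tol)&(d>0); q=c[m]
    if len(q)<4: return len(q),
    cc,r=cv2.minEnclosingCircle(q[:,:2].astype(np.float32)); return len(q),np.round(q.mean(0),1),np.round(cc,1),round(r,1)
E
python3 - <<'E'
from h import *
i,p,d,c=look('wrist','w1'); print(i); print(manip.read_state()['eef_pos'],manip.read_state()['eef_rot'])
for z in (121,62): print(disc(c,d,443,-259,z))
E
```

```text
{'fovy': 68.09946770665601, 'cx': 320.68056580125636, 'cy': 236.61859061505552, 'k1': -0.03018836454411215, 'eye': array([ 520.25215797, -221.12240148,  388.93862266]), 'orientation': array([ 2.85266686e+00,  8.94251772e-04, -1.13032079e+00])}
[ 443.5685024  -258.27595055  235.14073398] [-3.14106595e+00  3.77807058e-04  4.40031628e-01]
(894, array([ 443.3, -260.7,  119.1]), array([ 443. , -260.7]), 15.2)
(143, array([ 453.2, -254.9,   60.6]), array([ 444.1, -260.2]), 18.3)
```

View pics/w1.png

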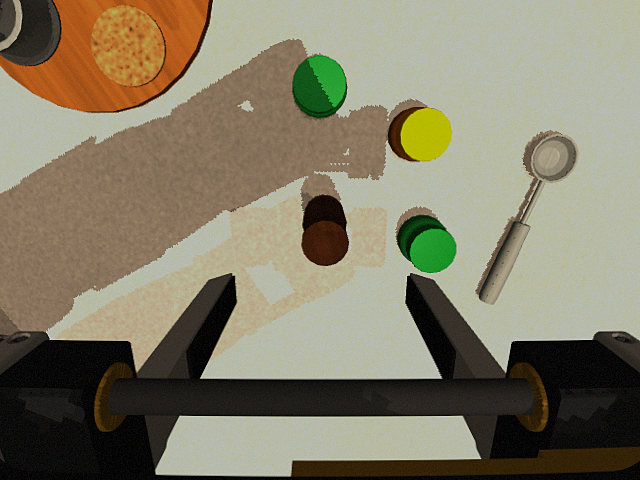

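The wrist view shows the mill head at (325,243), roughly centred between the fingers, with greens at (320,85) and (432,250) and the yellow jar at (425,135). I'm descending and gripping the stem.

{"method": "step_arm", "body": {
  "series": [0,-2,-40,0,0,0,0,-45,0,0,0,0,-40,0,0,0,0,-22,0,0,0,0,0,0,0,0,0,0,0,1,0,0,0,0,1,0,0,0,0,1,0,0,0,0,1,0,0,0,0,1],
  "squeeze": 50
}}

```text
clock: 2.4
eef_pos: [443.2, -261.1, 88.5]
eef_rot: [3.141, -0.0, 0.438]
wrist_force: [-0.5, 0.5, 0.7]
finger_gap: 47.4
finger_force: 0.0
```

{"method": "step_arm", "body": {
  "series": [0,0,0,0,1,0,0,0,0,1,0,0,0,0,1,0,0,0,0,1]
}}

```text
clock: 2.9
eef_pos: [443.2, -261.2, 88.5]
eef_rot: [3.141, -0.0, 0.438]
wrist_force: [0.5, -0.4, 0.2]
finger_gap: 37.9
finger_force: 50.0
```

Gap reads 37.9 where a 34 mm stem is expected, so I'm lifting a little to check the hold.

{"method": "step_arm", "body": {
  "series": [0,0,15,0,1,0,0,30,0,1,0,0,30,0,1,0,0,0,0,1]
}}

```text
clock: 3.4
eef_pos: [443.9, -261.6, 165.9]
eef_rot: [3.138, -0.002, 0.438]
wrist_force: [0.6, -0.5, -2.3]
finger_gap: 37.3
finger_force: 50.0
```

Run:
```python
from h import *
i,p,d,c=look('wrist','w2'); cv2.imwrite('pics/w2c.png',p[130:430,150:500])
s=manip.read_state(); print(s['eef_pos'],s['finger_gap'],s['finger_force'],s['wrist_force'],s['moment'])
x,y,z=s['eef_pos']; f=z-88
for h in (121,62): print(disc(c,d,x,y,f+h,30,5))
i,p,d,c=look('scene','s2'); print(disc(c,d,x,y,f+121,30,6))
cv2.imwrite('pics/s2c.png',cv2.resize(p[60:210,150:350],None,fx=3,fy=3))
```

```text
[ 443.29505122 -261.1914535   164.11632658] 37.73096730481088 49.99965588503983 [ 0.25698536  0.1032695  -1.17705542] [0.0632633  0.05020061 0.02423112]
(5781, array([ 446.3, -259.9,  195.7]), array([ 452.4, -257. ]), 28.2)
(849, array([ 454.4, -256.6,  137.4]), array([ 452.5, -258.3]), 23.4)
(172, array([ 446.5, -260.1,  195.1]), array([ 449.8, -258.4]), 28.5)
```

View pics/s2c.png

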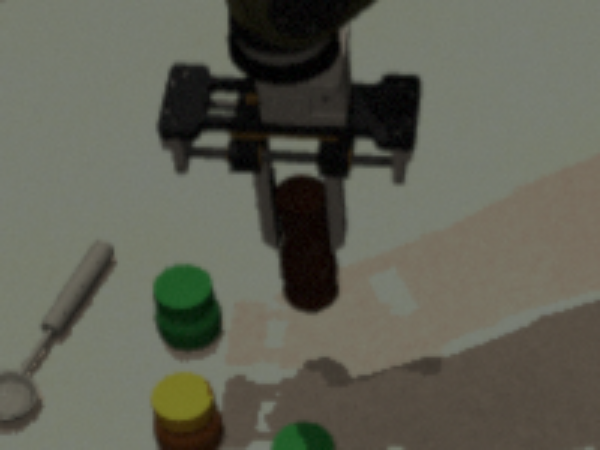

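The scene crop shows the mill hanging upright between the fingers at (305,245), clear of the table. I'll measure its offset and tilt in the hand from its brown head and base.

Run:
```python
from h import *
s=manip.read_state(); i=manip.camera_info('wrist'); z=np.load('w2.npz'); p,d=z['p'],z['d']; c=cloud(i,d)
h=cv2.cvtColor(p,cv2.COLOR_BGR2HSV); br=((h[...,0]<15)|(h[...,0]>170))&(h[...,1]>110)&(d>0)
x,y,_=s['eef_pos']; br&=(np.hypot(c[...,0]-x,c[...,1]-y)<40)
q=c[br]; print(len(q))
for a in np.arange(70,205,6):
    t=q[(q[:,2]>=a)&(q[:,2]<a+6)]
    if len(t)>20:
        cc,r=cv2.minEnclosingCircle(t[:,:2].astype(np.float32)); print(a,len(t),np.round(t[:,:2].mean(0)-[x,y],1),np.round(np.array(cc)-[x,y],1),round(r,1))
v,u=np.nonzero(br); print(u.min(),u.max(),v.min(),v.max())
```

```text
9989
82 138 [15.4  7. ] [5.9 2.9] 19.8
88 202 [14.5  7.2] [4.8 2.5] 20.4
100 100 [16.  7.] [7.6 3.3] 19.5
106 143 [15.9  7.9] [8.6 4.7] 19.0
112 145 [16.3  7.6] [7.1 3.5] 19.9
118 183 [15.7  8.1] [6.3 2.8] 20.2
124 540 [12.9  6.5] [0.6 0.3] 21.4
130 521 [10.5  5.6] [-0.2  0.4] 19.4
136 215 [11.5  5.1] [2.9 1.9] 19.1
142 214 [11.2  6.2] [2.6 1.4] 19.9
148 245 [11.2  6.1] [2.8 2.1] 20.5
154 241 [11.7  5.8] [3.5 1.8] 19.5
160 259 [11.5  6.6] [5.6 2.5] 19.8
166 251 [12.5  5.7] [7.7 3.7] 19.8
172 37 [13.2  3.7] [5.5 2.6] 19.5
178 389 [13.5  7.5] [4.7 3.1] 19.7
184 1611 [6.8 3.4] [0.7 1.2] 20.9
190 4032 [1.4 1.3] [1.5 0.9] 20.9
196 39 [ 2.9 -1.3] [2.6 1.4] 20.5
202 22 [ 4.7 -1.1] [1.7 1.5] 20.2
149 494 228 479
```

View pics/w2c.png

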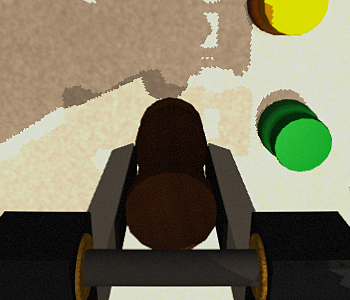

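The mill is straight and within about 1 mm of the TCP axis. I'm moving near the collar to look.

{"method": "step_arm", "body": {
  "series": [0,40,8,0,1,0,55,8,0,1,0,55,8,0,1,0,55,0,0,1,0,50,0,0,1,0,20,0,0,1,0,0,0,0,1,0,0,0,0,1]
}}

```text
clock: 4.5
eef_pos: [443.0, 13.2, 186.8]
eef_rot: [-3.141, 0.001, 0.437]
wrist_force: [-0.5, -0.2, -2.1]
finger_gap: 37.6
finger_force: 50.0
```

Run:
```python
from h import *
s=manip.read_state(); print(s['eef_pos'],s['eef_rot'])
i,p,d,c=look('wrist','w3'); 
print(disc(c,d,489.5,85.5,54,45,3))
for n,(x,y) in dict(pad1=(593.5,109),pad2=(616,4.5),pad3=(513,-18.5)).items():
    h=cv2.cvtColor(p,cv2.COLOR_BGR2HSV); m=(np.hypot(c[...,0]-x,c[...,1]-y)<60)&(h[...,0]>0)
    cork=m&(c[...,2]>13.5)&(c[...,2]<17); print(n,disc(c,d,x,y,15.2,60,1.2)); print(h[m&cork][:,:].mean(0) if cork.any() else 0)
```

```text
[442.95623865  13.23543943 186.8122384 ] [-3.14118614e+00  1.16896353e-03  4.37488778e-01]
(2268, array([491.7,  86.6,  53.2]), array([490.4,  85.9]), 33.9)
pad1 (3401, array([585.1, 103.7,  14.9]), array([577. ,  97.5]), 47.1)
[ 17.98839458 174.1061412  230.32640232]
pad2 (4813, array([616.9,   4.6,  14.9]), array([611. ,  12.8]), 46.3)
[ 18.23415645 173.0179589  231.1618028 ]
pad3 (3708, array([513.2, -17.6,  14.8]), array([509.2, -14.8]), 49.7)
[ 15.49624724 183.61412804 190.80353201]
```

View pics/w3.png

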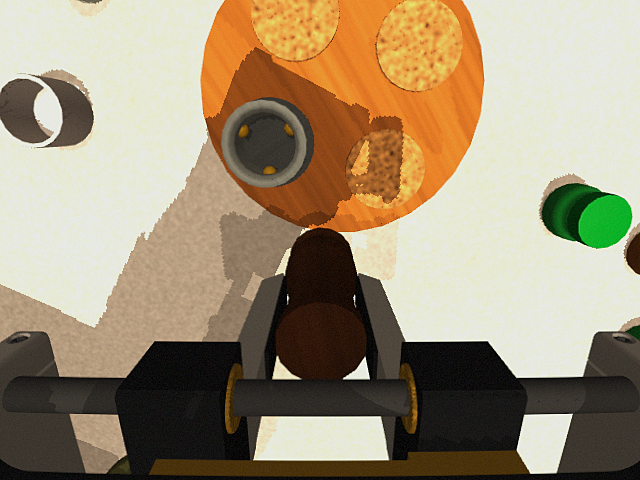

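Wrist view: collar at (267,142), its three balls visible, measured at (490.4,85.9), agreeing with the other cameras. pad_2 is at about (420,43), pad_1 at (295,18), pad_3 at (385,167).

{"method": "step_arm", "body": {
  "series": [23,36,0,0,1,23.5,36,0,0,1,0,0,0,0,1,0,0,-20,0,1,0,0,-20,0,1,0,0,-15,0,1,0,0,0,0,1,0,0,0,0,1]
}}

```text
clock: 5.55
eef_pos: [490.0, 85.6, 133.1]
eef_rot: [3.141, -0.001, 0.437]
wrist_force: [-0.2, -0.2, -1.1]
finger_gap: 37.7
finger_force: 50.0
```

{"method": "step_arm", "body": {
  "series": [0,0,-6,0,1,0,0,-5,0,1,0,0,-4,0,1,0,0,0,0,1],
  "squeeze": 60
}}

```text
clock: 6.05
eef_pos: [489.9, 85.8, 117.4]
eef_rot: [3.141, -0.0, 0.438]
wrist_force: [0.3, -0.7, 0.6]
finger_gap: 37.7
finger_force: 60.0
```

{"method": "step_arm", "body": {
  "series": [0,0,-4,0,1,0,0,-4,0,1,0,0,-3,0,1,0,0,0,0,1]
}}

```text
clock: 6.55
eef_pos: [489.1, 85.8, 105.6]
eef_rot: [-3.141, 0.002, 0.438]
wrist_force: [1.7, 0.1, -9.1]
finger_gap: 37.5
finger_force: 60.0
```

Force is pulling down, so the balls are dropping into the groove. About 5 mm is left.

{"method": "step_arm", "body": {
  "series": [0,0,-3,0,1,0,0,-2.5,0,1,0,0,-1,0,1,0,0,0,0,1]
}}

```text
clock: 7.05
eef_pos: [490.2, 85.9, 100.5]
eef_rot: [3.141, -0.001, 0.438]
wrist_force: [1.2, 0.9, 5.0]
finger_gap: 37.5
finger_force: 60.0
```

{"method": "step_arm", "body": {
  "series": [0,0,-1,0,1,0,0,-1,0,1,0,0,0,0,1]
}}

```text
clock: 7.42
eef_pos: [491.2, 86.2, 100.3]
eef_rot: [3.14, -0.005, 0.438]
wrist_force: [-1.0, 1.0, 23.2]
finger_gap: 37.4
finger_force: 60.0
```

Foot is on the floor and resists 23 N, so it's home. Releasing and rising, then to the pot.

{"method": "step_arm", "body": {
  "series": [0,0,1.5,0,1,0,0,0,0,0,0,0,0,0,0,0,0,0,0,0,0,0,0,0,0,0,0,0,0,0,0,0,0,0,0,0,0,0,0,0,0,0,30,0,0,0,0,45,0,0,0,0,35,0,0,-14,50,0,0,0,-14,50,0,0,0,-14,50,0,0,0,-13,34,0,0,0,0,0,0,0,0]
}}

```text
clock: 9.43
eef_pos: [433.8, 271.5, 209.4]
eef_rot: [-3.141, 0.0, 0.441]
wrist_force: [0.7, -0.8, -1.0]
finger_gap: 93.9
finger_force: 0.0
```

Run:
```python
from h import *
s=manip.read_state(); print(s['eef_pos'],s['finger_gap'])
i,p,d,c=look('wrist','w4'); print('pot',disc(c,d,435,270,45,40,2.5),'mill top',disc(c,d,490,86,133,30,5))
i,p,d,c=look('top','t4'); print('mill top',disc(c,d,490,86,133,30,6),disc(c,d,490,86,145,30,6)); print('pot',disc(c,d,435,270,45,40,3))
i,p,d,c=look('scene','s4'); print('mill top',disc(c,d,490,86,133,30,6))
```

```text
[433.81459652 271.50883797 209.37455452] 93.87828988167144
pot (755, array([435.2, 271.7,  44.4]), array([434.5, 271. ]), 29.0) mill top (1230, array([490.6,  88.6, 130.6]), array([489.3,  87.9]), 17.7)
mill top (173, array([488.8,  86.6, 131.6]), array([488.9,  86.1]), 19.6) (1,)
pot (36, array([431.6, 250.3,  45.1]), array([434.6, 265.1]), 26.6)
mill top (169, array([492.3,  85.6, 130.7]), array([491.9,  84.8]), 19.1)
```

View pics/w4.png

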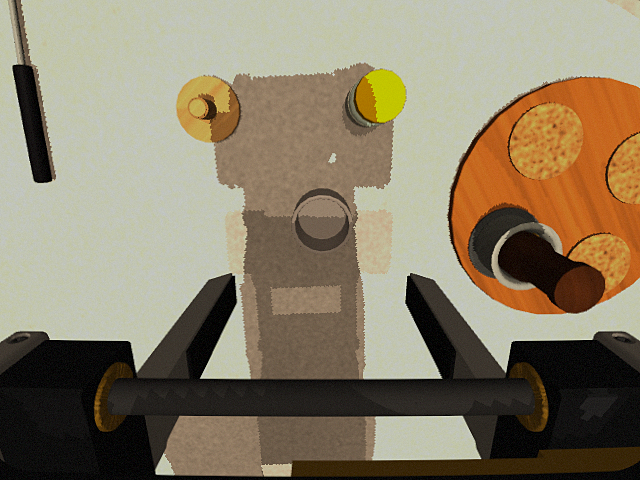

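The mill stands upright in the collar at (575,285). Its top reads about 131.5 against 133 nominal, which is home given the same 2 mm bias seen earlier. The pot is at (322,220), centred, at (434.7,271.2). I'm grasping it.

{"method": "step_arm", "body": {
  "series": [1,0,-45,0,0,0,0,-45,0,0,0,0,-45,0,0,0,0,-30,0,0,0,0,-11,0,0,0,0,0,0,0,0,0,0,0,1,0,0,0,0,1,0,0,0,0,1,0,0,0,0,1,0,0,0,0,1,0,0,0,0,1,0,0,0,0,1],
  "squeeze": 30
}}

```text
clock: 11.2
eef_pos: [435.7, 270.0, 33.7]
eef_rot: [-3.141, -0.0, 0.438]
wrist_force: [-2.0, -1.1, 5.9]
finger_gap: 57.5
finger_force: 30.0
```

{"method": "step_arm", "body": {
  "series": [0,0,20,0,1,0,0,40,0,1,0,0,45,0,1,0,0,40,0,1,26,-38,0,0,1,26,-38,0,0,1,26,-38,0,0,1,26,-38,0,0,1,26,-38,0,0,1,26,-38,0,0,1,25,-38,0,0,1,0,0,0,0,1,0,0,0,0,1]
}}

```text
clock: 12.82
eef_pos: [616.2, 4.2, 177.9]
eef_rot: [-3.141, 0.001, 0.438]
wrist_force: [0.1, -0.3, -1.8]
finger_gap: 57.5
finger_force: 30.0
```

Run:
```python
from h import *
s=manip.read_state(); x,y,z=s['eef_pos']; print(s['eef_pos'],s['finger_gap'],s['wrist_force'])
i,p,d,c=look('wrist','w5'); print('pot',disc(c,d,x,y,z-33.7+45,31,3))
h=cv2.cvtColor(p,cv2.COLOR_BGR2HSV)
for n,a in dict(pad1=(593.5,109),pad2=(616,4.5),pad3=(513,-18.5)).items():
    m=(np.hypot(c[...,0]-a[0],c[...,1]-a[1])<45)&(abs(c[...,2]-14.9)<0.5)
    print(n,disc(c,d,a[0],a[1],15.3,45,1.0))
```

```text
[616.20617381   4.24398793 177.86194633] 57.520740122361765 [ 0.12429984 -0.33865697 -1.80978036]
pot (3387, array([616.7,   5. , 188.4]), array([616.9,   4.6]), 30.8)
pad1 (2967, array([595.1, 108.2,  14.9]), array([594.8, 108.3]), 36.0)
pad2 (2336, array([623.2,   7.2,  14.9]), array([616.8,   4.6]), 35.9)
pad3 (0,)
```

View pics/w5.png

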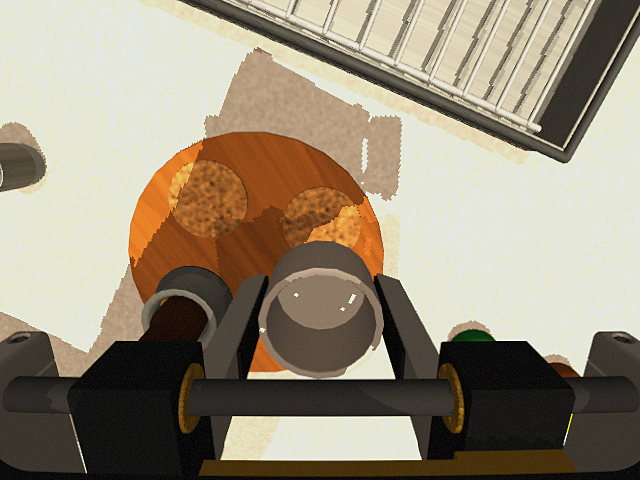

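Wrist view: the pot is held over pad_2 (partly visible at (320,218)), pad_1 is at (208,198), and the mill sits in the collar at (185,310). Pot and pad_2 agree to 0.1 mm. Lowering.

{"method": "step_arm", "body": {
  "series": [0,0,-40,0,1,0,0,-45,0,1,0,0,-30,0,1,0,0,-10,0,1,0,0,-3,0,1,0,0,-1,0,1,0,0,0,0,1]
}}

```text
clock: 13.75
eef_pos: [617.1, 3.9, 50.5]
eef_rot: [3.141, -0.001, 0.438]
wrist_force: [-0.3, 0.7, -2.3]
finger_gap: 57.7
finger_force: 30.0
```

{"method": "step_arm", "body": {
  "series": [0,0,-0.7,0,1,0,0,0,0,1,0,0,0,0,1]
}}

```text
clock: 14.12
eef_pos: [616.7, 3.9, 48.8]
eef_rot: [-3.142, -0.0, 0.438]
wrist_force: [0.9, 0.2, -1.3]
finger_gap: 57.2
finger_force: 30.0
```

{"method": "step_arm", "body": {
  "series": [0,0,-0.7,0,1,0,0,0,0,1]
}}

```text
clock: 14.38
eef_pos: [616.8, 3.9, 48.8]
eef_rot: [3.141, -0.0, 0.438]
wrist_force: [-4.0, -0.0, 6.1]
finger_gap: 57.6
finger_force: 30.0
```

Contact felt. Releasing, then to the lid.

{"method": "step_arm", "body": {
  "series": [0,0,0,0,0,0,0,0,0,0,0,0,0,0,0,0,0,0,0,0,0,0,0,0,0,0,0,30,0,0,0,0,45,0,0,0,0,50,0,0,-17,51,0,0,0,-17,51,0,0,0,-17,51,0,0,0,-17,51,0,0,0,-17,51,0,0,0,-17,51,0,0,0,-17,51,0,0,0,-16,50,0,0,0,0,0,0,0,0]
}}

```text
clock: 16.5
eef_pos: [480.0, 413.7, 172.7]
eef_rot: [-3.141, 0.0, 0.442]
wrist_force: [0.1, -0.8, -0.1]
finger_gap: 93.9
finger_force: 0.0
```

Run:
```python
from h import *
s=manip.read_state(); x,y,z=s['eef_pos']; print(s['eef_pos'],s['finger_gap'],s['wrist_force'])
i,p,d,c=look('wrist','w6'); print('disc',disc(c,d,482,411.5,11,45,2.5),'knob',disc(c,d,482,411.5,40,20,3))
for n in('top','scene'):
  i,p,d,c=look(n,n[0]+'6'); print(n,'pot',disc(c,d,617,4.5,60,35,3),'mill',disc(c,d,490,86,133,30,5))
```

```text
[480.02532673 413.67653553 172.70629245] 93.87749711949091 [ 0.07973524 -0.7671602  -0.14880823]
disc (2727, array([483.8, 414.1,  10.9]), array([482.3, 413.4]), 29.9) knob (330, array([482.6, 413.4,  39.2]), array([482.4, 413.4]), 9.0)
top pot (85, array([614.2,   6. ,  60. ]), array([613.8,   4.4]), 29.0) mill (153, array([488.5,  86.8, 131.7]), array([488.7,  86.9]), 19.0)
scene pot (131, array([617.4,   3.2,  59.8]), array([616.2,   2.8]), 29.3) mill (145, array([492.8,  85.2, 130.8]), array([492.4,  84.8]), 18.7)
```

Lid radius 29.9 at height 11 and knob radius 9 both match the sizes given. Grasping the knob.

{"method": "step_arm", "body": {
  "series": [2.4,0,-45,0,0,0,0,-45,0,0,0,0,-33,0,0,0,0,-10.5,0,0,0,0,0,0,0,0,0,0,0,1,0,0,0,0,1,0,0,0,0,1,0,0,0,0,1,0,0,0,0,1,0,0,0,0,1,0,0,0,0,1,0,0,0,0,1,0,0,0,0,1,0,0,0,0,1,0,0,0,0,1],
  "squeeze": 20
}}

```text
clock: 18.65
eef_pos: [484.1, 410.9, 39.6]
eef_rot: [-3.142, -0.0, 0.438]
wrist_force: [0.2, 0.5, 0.4]
finger_gap: 17.3
finger_force: 20.0
```

{"method": "step_arm", "body": {
  "series": [0,0,20,0,1,0,0,45,0,1,0,0,50,0,1,17,-51,0,0,1,17,-51,0,0,1,17,-51,0,0,1,17,-51,0,0,1,17,-51,0,0,1,17,-51,0,0,1,17,-51,0,0,1,14,-50,0,0,1,0,0,0,0,1,0,0,0,0,1]
}}

```text
clock: 20.27
eef_pos: [617.0, 4.2, 155.5]
eef_rot: [3.141, -0.001, 0.438]
wrist_force: [-0.9, 0.2, -0.9]
finger_gap: 17.2
finger_force: 20.0
```

Run:
```python
from h import *
s=manip.read_state(); x,y,z=s['eef_pos']; print(s['eef_pos'],s['finger_gap'],s['wrist_force'])
i,p,d,c=look('wrist','w7'); b=z-39.5; print('pot rim',disc(c,d,617,4.5,60,35,3),'disc',disc(c,d,x,y,b+11,33,2.5),'knob',disc(c,d,x,y,b+40,12,3))
```

```text
[617.02366431   4.20522625 155.46724879] 17.184402323869914 [-0.86671034  0.22376569 -0.88444001]
pot rim (593, array([632.6,  11.7,  59.3]), array([618.6,   5. ]), 28.4) disc (3960, array([626.5,   9.1, 126.8]), array([616.2,   4.2]), 30.3) knob (978, array([617.3,   4.8, 155.2]), array([618. ,   4.8]), 11.2)
```

View pics/w7.png

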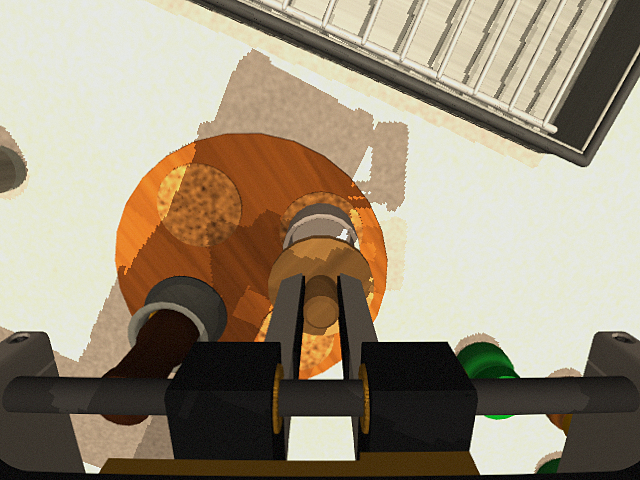

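Wrist view: lid disc at (320,275) above the pot at (320,225), aligned to about 1 mm against 5 mm clearance. Lowering.

{"method": "step_arm", "body": {
  "series": [0.5,0,-30,0,1,0,0,-20,0,1,0,0,-7,0,1,0,0,-3,0,1,0,0,-1,0,1,0,0,0,0,1]
}}

```text
clock: 21.08
eef_pos: [617.9, 4.1, 94.5]
eef_rot: [3.141, -0.001, 0.438]
wrist_force: [-0.5, 2.4, 3.0]
finger_gap: 17.6
finger_force: 20.0
```

{"method": "step_arm", "body": {
  "series": [0,0,-0.5,0,1,0,0,0,0,0,0,0,0,0,0,0,0,0,0,0,0,0,0,0,0,0,0,0,0,0,0,0,40,0,0,0,0,45,0,0,-11,45,0,0,0,-11,45,0,0,0,-11,45,0,0,0,-11,45,0,0,0,-11,45,0,0,0,-13,48,0,0,0,0,0,0,0,0]
}}

```text
clock: 22.95
eef_pos: [548.5, 279.6, 177.9]
eef_rot: [-3.141, 0.0, 0.442]
wrist_force: [0.4, -0.2, -0.4]
finger_gap: 93.8
finger_force: 0.0
```

Run:
```python
from h import *
s=manip.read_state(); x,y,z=s['eef_pos']; print(s['eef_pos'],s['finger_gap'],s['wrist_force'])
i,p,d,c=look('wrist','w8'); print('tall',disc(c,d,549,278,95,30,3))
for n in('top','scene'):
  i,p,d,c=look(n,n[0]+'8'); print(n,'lid disc',disc(c,d,617,4.5,66,36,4),'knob',disc(c,d,617,4.5,95,20,4),'tall',disc(c,d,549,278,95,30,4))
```

```text
[548.46105397 279.56913079 177.911542  ] 93.84855060146155 [ 0.39736164 -0.20989671 -0.38187142]
tall (1940, array([550.4, 280.1,  94.5]), array([550., 280.]), 18.3)
top lid disc (294, array([614.5,   4.9,  66.5]), array([615. ,   4.8]), 30.4) knob (34, array([615. ,   4.5,  95.2]), array([615.5,   5.6]), 9.1) tall (3,)
scene lid disc (409, array([620.5,   3.7,  66.1]), array([617.4,   2.3]), 31.6) knob (50, array([618.5,   3.4,  95. ]), array([618.7,   3.4]), 9.7) tall (220, array([550.3, 278.1,  94.5]), array([550. , 278.9]), 19.6)
```

Lid is level and seated: its disc top reads 66 and its knob 95, both as expected. Grasping the tall jar at (550,279.5).

{"method": "step_arm", "body": {
  "series": [1.5,0,-40,0,0,0,0,-40,0,0,0,0,-26,0,0,0,0,0,0,0,0,0,0,0,1,0,0,0,0,1,0,0,0,0,1,0,0,0,0,1,0,0,0,0,1,0,0,0,0,1,0,0,0,0,1,0,0,0,0,1,0,0,0,0,1,0,0,0,0,1],
  "squeeze": 30
}}

```text
clock: 24.85
eef_pos: [551.0, 276.9, 72.0]
eef_rot: [-3.142, 0.0, 0.438]
wrist_force: [-1.0, 0.9, -0.1]
finger_gap: 39.4
finger_force: 29.8
```

{"method": "step_arm", "body": {
  "series": [0,0,15,0,1,0,0,35,0,1,0,0,35,0,1,9,-34,0,0,1,9,-34,0,0,1,9,-34,0,0,1,9,-34,0,0,1,8,-33,0,0,1,0,0,0,0,1,0,0,0,0,1,0,0,0,0,1]
}}

```text
clock: 26.22
eef_pos: [594.9, 108.8, 157.3]
eef_rot: [-3.142, -0.0, 0.439]
wrist_force: [0.6, -0.1, -1.8]
finger_gap: 39.4
finger_force: 29.7
```

Run:
```python
from h import *
s=manip.read_state(); x,y,z=s['eef_pos']; print(s['eef_pos'],s['finger_gap'],s['wrist_force'],s['eef_rot'])
i,p,d,c=look('wrist','w9'); print('tall',disc(c,d,x,y,z-72+95,23,3)); print('pad1',disc(c,d,594.8,108.3,15.3,45,1))
for n in('top','scene'):
  i,p,d,c=look(n,n[0]+'9'); print(n,'tall',disc(c,d,x,y,z-72+95,22,4))
```

```text
[594.85554397 108.81361908 157.28099337] 39.416376519955335 [ 0.64504384 -0.08161342 -1.83082592] [-3.14154503e+00 -1.14569073e-04  4.38890203e-01]
tall (5373, array([596.6, 108.5, 180.2]), array([596.4, 109.6]), 22.4)
pad1 (2236, array([603.9, 111.9,  14.9]), array([594.5, 108.4]), 35.9)
top tall (0,)
scene tall (222, array([596.6, 107.8, 180. ]), array([595.4, 109.4]), 20.7)
```

View pics/w9.png

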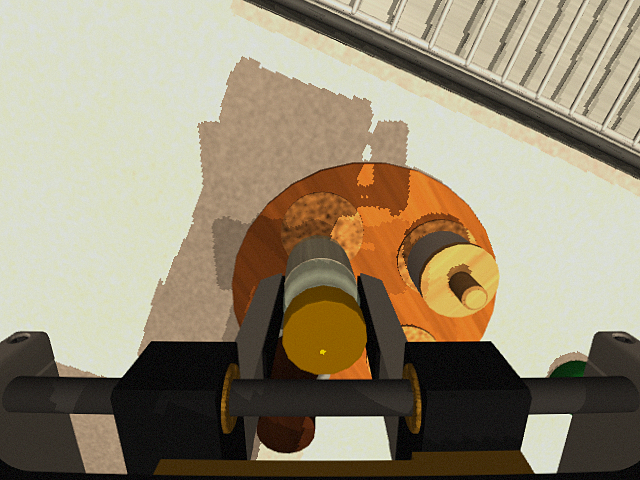

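Wrist view: tall jar at (323,330) over pad_1 (322,222), pot with lid seated at (455,280), mill at (290,410). I'll get the jar's centre from the yellow mask alone.

Run:
```python
from h import *
i=manip.camera_info('wrist'); z=np.load('w9.npz'); p,d=z['p'],z['d']; c=cloud(i,d)
h=cv2.cvtColor(p,cv2.COLOR_BGR2HSV); m=((h[...,0]>=20)&(h[...,0]<35)&(h[...,1]>150)); m[:280]=0; m[:, :270]=0; m[:,375:]=0
cn=max(cv2.findContours(m.astype(np.uint8),0,2)[0],key=cv2.contourArea); print(cv2.boundingRect(cn))
e=cv2.fitEllipse(cv2.convexHull(cn)); print(e, onplane(i,[e[0]],180)); q=c[m&(abs(c[...,2]-180)<3)]; print(len(q),q.mean(0))
cc=cv2.minEnclosingCircle(q[:,:2].astype(np.float32)); print(cc)
```

```text
(282, 285, 86, 89)
((323.7126159667969, 330.2508850097656), (85.9925308227539, 89.00650787353516), 2.9191315174102783) [[599.12051903 109.49884311 180.        ]]
4542 [596.72646729 108.16852704 180.02090277]
((597.1622924804688, 110.1168212890625), 21.015174865722656)
```

Jar centre is about (596.5,108.5) against the pad at (594.6,108.4), so I'm shifting -1.5 in x and lowering.

{"method": "step_arm", "body": {
  "series": [-1.5,0,-35,0,1,0,0,-25,0,1,0,0,-7,0,1,0,0,-2.5,0,1,0,0,0,0,1,0,0,0,0,1]
}}

```text
clock: 27.12
eef_pos: [593.9, 108.0, 88.4]
eef_rot: [3.141, -0.001, 0.438]
wrist_force: [0.6, -0.3, -0.8]
finger_gap: 39.4
finger_force: 29.7
```

{"method": "step_arm", "body": {
  "series": [0,0,-0.7,0,1,0,0,-0.5,0,1,0,0,0,0,1]
}}

```text
clock: 27.5
eef_pos: [593.8, 108.0, 87.0]
eef_rot: [3.141, -0.001, 0.438]
wrist_force: [-1.2, -0.1, 4.7]
finger_gap: 39.1
finger_force: 29.8
```

{"method": "step_arm", "body": {
  "series": [0,0,0,0,0,0,0,0,0,0,0,0,0,0,0,0,0,0,0,0,0,0,0,0,0,0,0,30,0,0,0,0,58,0,0,0,0,0,0,0]
}}

```text
clock: 28.5
eef_pos: [595.2, 108.1, 178.9]
eef_rot: [3.139, -0.007, 0.438]
wrist_force: [0.5, -0.8, -1.4]
finger_gap: 93.9
finger_force: 0.0
```

Run:
```python
from h import *
s=manip.read_state(); print(s['joints'],s['eef_pos'],s['eef_rot'])
i,p,d,c=look('scene','s10'); print('tall',disc(c,d,594,108,110,30,4)); print('A',disc(c,d,553,-197,52,35,4),'B',disc(c,d,460,-370,52,35,4),'short',disc(c,d,558,-309,52,40,4))
```

```text
[ 1.19106972e-01  4.61044730e-01  1.42233284e+00 -4.21391067e-05
  1.25050565e+00  1.25207903e+00] [595.22551217 108.08393544 178.94937776] [ 3.13913879 -0.0073086   0.43784635]
tall (204, array([592.8, 108.9, 109.7]), array([592.5, 108.8]), 19.6)
A (263, array([ 557.3, -202.2,   51.9]), array([ 556.8, -203.9]), 25.2) B (208, array([ 464.7, -371.7,   52. ]), array([ 465.9, -373. ]), 25.6) short (259, array([ 559.6, -308.9,   51.9]), array([ 558.1, -308. ]), 27.4)
```

{"method": "step_arm", "body": {
  "series": [-4,-40,0,0.16,0,-4,-46,0,0.16,0,-4,-46,0,0.16,0,-4,-46,0,0.16,0,-4,-46,0,0.16,0,-4,-46,0,0.16,0,-4,-46,0,0.16,0,-4,-46,0,0.16,0,-4,-46,0,0.12,0,0,-9,0,0,0,0,0,0,0,0,0,0,0,0,0,0,0,0,0,0]
}}

```text
clock: 30.18
eef_pos: [557.9, -308.0, 174.4]
eef_rot: [3.142, -0.0, 1.839]
wrist_force: [0.6, -0.8, 0.5]
finger_gap: 94.3
finger_force: 0.0
```

Run:
```python
from h import *
s=manip.read_state(); print(s['joints'],s['eef_pos'],s['eef_rot'])
i,p,d,c=look('wrist','w11'); print('short',disc(c,d,558,-309,52,40,3)); print('tall',disc(c,d,594,108,110,30,4))
```

```text
[-5.61986176e-01  5.40366469e-01  1.31512384e+00  5.70395896e-05
  1.28615074e+00 -8.29882124e-01] [ 557.87651094 -308.0377607   174.38486171] [ 3.14158493e+00 -7.26590624e-05  1.83867626e+00]
short (2548, array([ 558.4, -308.3,   51.5]), array([ 558.7, -308.9]), 24.0)
tall (0,)
```

View pics/w11.png

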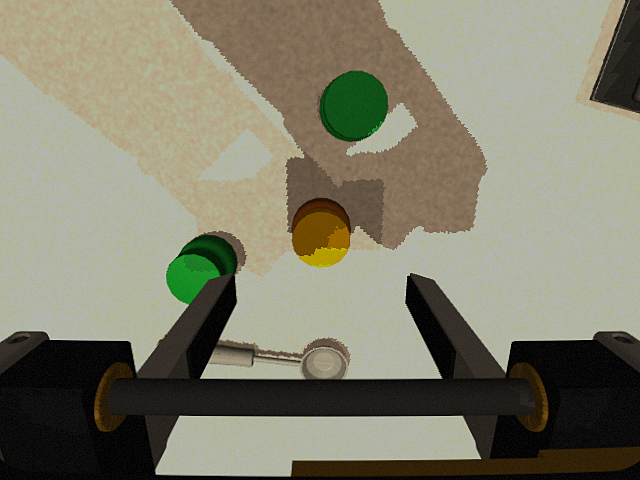

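Wrist view: amber jar with yellow lid at (320,240), centred, with greens at (355,105) and (195,270) clear of the fingers. Descending to grasp.

{"method": "step_arm", "body": {
  "series": [0.5,-0.5,-45,0,0,0,0,-45,0,0,0,0,-35,0,0,0,0,-15,0,0,0,0,0,0,0,0,0,0,0,1,0,0,0,0,1,0,0,0,0,1,0,0,0,0,1,0,0,0,0,1,0,0,0,0,1,0,0,0,0,1],
  "squeeze": 30
}}

```text
clock: 31.72
eef_pos: [558.1, -309.7, 34.5]
eef_rot: [3.141, 0.0, 1.838]
wrist_force: [0.3, 0.2, 3.1]
finger_gap: 53.1
finger_force: 30.0
```

{"method": "step_arm", "body": {
  "series": [0,0,20,0,1,0,0,45,0,1,0,0,45,0,1,-7.5,40,0,0,1,-7.5,45,0,0,1,-7.5,45,0,0,1,-7.5,45,0,0,1,-7.5,45,0,0,1,-7.5,45,0,0,1,0,26,0,0,1,0,0,0,0,1,0,0,0,0,1,0,0,0,0,1]
}}

```text
clock: 33.35
eef_pos: [513.1, -19.5, 144.5]
eef_rot: [3.142, 0.0, 1.837]
wrist_force: [-0.1, -0.3, -1.6]
finger_gap: 52.6
finger_force: 30.0
```

Run:
```python
from h import *
s=manip.read_state(); x,y,z=s['eef_pos']; print(s['eef_pos'],s['finger_gap'],s['eef_rot'])
i,p,d,c=look('wrist','w12'); t=z-34.5+52
h=cv2.cvtColor(p,cv2.COLOR_BGR2HSV); m=(h[...,0]>=18)&(h[...,0]<36)&(h[...,1]>130)&(abs(c[...,2]-t)<4)&(np.hypot(c[...,0]-x,c[...,1]-y)<35)
q=c[m]; print('short',len(q),q.mean(0),cv2.minEnclosingCircle(q[:,:2].astype(np.float32))); print('pad3',disc(c,d,512.5,-18,15.3,45,1))
print('mill',disc(c,d,490,86,133,30,4),'tall',disc(c,d,594,108,110,30,3),'disc',disc(c,d,617,4.5,66,34,3))
```

```text
[513.11316416 -19.48932415 144.53467836] 52.603033292005094 [3.14152145e+00 1.08467869e-04 1.83668746e+00]
short 8306 [513.03672305 -17.27836502 161.50173849] ((515.1148681640625, -17.26403045654297), 26.280193328857422)
pad3 (2501, array([510.1,  -8.1,  14.9]), array([511.5, -13.7]), 38.1)
mill (3407, array([490.4,  85.7, 131.2]), array([490.3,  85.9]), 16.5) tall (4308, array([591.6, 110. , 109.5]), array([592.1, 110.4]), 18.8) disc (4212, array([613.4,   6.5,  65.9]), array([617.4,   3.9]), 30.6)
```

View pics/w12.png

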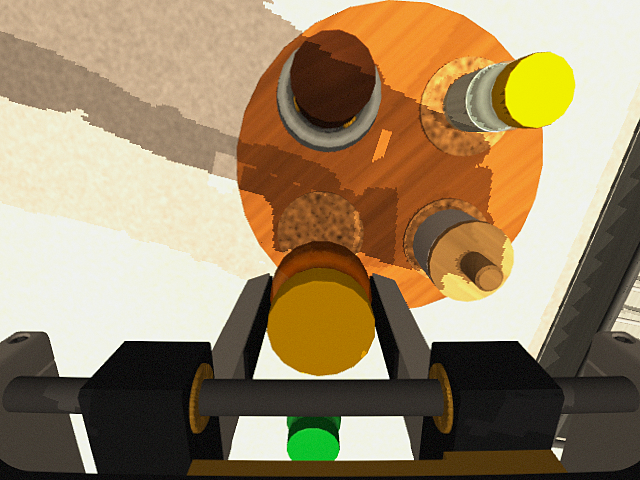

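Wrist view: short jar at (322,320) over pad_3 (320,222), mill at (333,78), tall jar on pad_1 at (540,90), lidded pot at (465,260). The jar is at (513.3,-17.4) and pad_3 from geometry at (512.6,-17.9). Lowering.

{"method": "step_arm", "body": {
  "series": [-0.5,-0.5,-40,0,1,0,0,-35,0,1,0,0,-15,0,1,0,0,-4,0,1,0,0,-1,0,1,0,0,0,0,1,0,0,0,0,1]
}}

```text
clock: 34.28
eef_pos: [512.9, -19.1, 50.0]
eef_rot: [3.141, 0.0, 1.838]
wrist_force: [0.6, -0.6, -0.8]
finger_gap: 52.8
finger_force: 30.0
```

{"method": "step_arm", "body": {
  "series": [0,0,-0.8,0,1,0,0,-0.3,0,1,0,0,0,0,1]
}}

```text
clock: 34.65
eef_pos: [512.9, -19.1, 49.5]
eef_rot: [3.141, 0.0, 1.838]
wrist_force: [-5.9, -0.1, 12.3]
finger_gap: 52.9
finger_force: 30.0
```

{"method": "step_arm", "body": {
  "series": [0,0,0.5,0,0,0,0,0,0,0,0,0,0,0,0,0,0,0,0,0,0,0,0,0,0,0,0,30,0,0,0,0,50,0,0,0,0,50,0,0,20,-10,45,0,0,20,-10,45,0,0,20,0,0,0,0,0,0,0,0,0,0,0,0,0,0,0,0,0,0,0]
}}

```text
clock: 36.4
eef_pos: [572.0, -39.0, 268.5]
eef_rot: [-3.141, -0.0, 1.838]
wrist_force: [-0.0, -0.1, -0.5]
finger_gap: 93.8
finger_force: 0.0
```

Run:
```python
from h import *
from scipy.optimize import least_squares
s=manip.read_state(); print(s['eef_pos'],s['wrist_force'])
i,p,d,c=look('wrist','w13')
for n,a,z in (('pad1',(594.5,108.3),110),('pad2',(617,4.5),66),('pad3',(512.6,-18),67),('mill',(490,86),133)):
    m=(abs(c[...,2]-14.9)<0.9)&(np.hypot(c[...,0]-a[0],c[...,1]-a[1])<42); q=c[m][:,:2]
    # outer edge of the cork: farthest point per angle bin around nominal centre
    if len(q):
        e=q[np.hypot(*(q-a).T)>32]; hull=cv2.convexHull(q.astype(np.float32))[:,0]
        f=least_squares(lambda t:np.hypot(*(hull-t).T)-36,a,loss='soft_l1',f_scale=.5).x
    else: f=0
    print(n,'pad fit',np.round(f,1),len(q),'top',disc(c,d,*a,z,34,3))
```

```text
[571.98786155 -39.01184882 268.46631937] [-0.00129907 -0.06313309 -0.54094322]
pad1 pad fit [594.5 107.8] 1318 top (1681, array([592.3, 110.2, 109.5]), array([592.4, 110.1]), 18.3)
pad2 pad fit [616.6   4.4] 394 top (2379, array([616.1,   5.1,  65.9]), array([617.1,   4.1]), 30.0)
pad3 pad fit [512.4 -17.8] 643 top (1773, array([513.1, -18. ,  66.5]), array([513. , -18.4]), 24.0)
mill pad fit [492.5  82.4] 296 top (947, array([490.8,  85.8, 131.6]), array([491. ,  85.9]), 14.5)
```

View pics/w13.png

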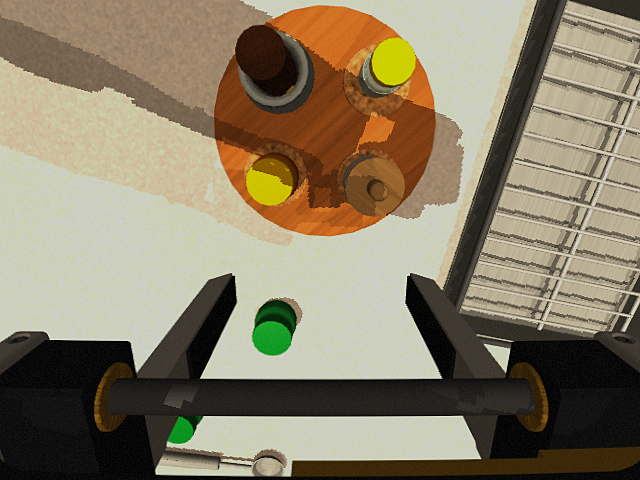

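All four places are right. The tall jar is about 3 mm off its pad's middle, top at (592.4,110.1) against the pad at (594.5,107.9); the others are within 1 mm. There is plenty of time, so I'll regrip it gently and correct.

{"method": "step_arm", "body": {
  "series": [5,37,0,0,0,5,37,0,0,0,5,37,0,0,0,5,38,0,0,0,0,0,-45,0,0,0,0,-45,0,0,0,0,-45,0,0,0,0,-35,0,0,0,0,-11,0,0,0,0,0,0,0,0,0,0,0,0,0,0,0,0,1,0,0,0,0,1,0,0,0,0,1,0,0,0,0,1,0,0,0,0,1,0,0,0,0,1,0,0,0,0,1,0,0,0,0,1,0,0,0,0,1],
  "squeeze": 15
}}

```text
clock: 38.95
eef_pos: [592.6, 109.9, 87.8]
eef_rot: [-3.142, 0.0, 1.838]
wrist_force: [-0.6, -0.5, -0.3]
finger_gap: 39.3
finger_force: 15.0
```

The hand centred on the jar at (592.6,109.9), which confirms the offset. Shifting it.

{"method": "step_arm", "body": {
  "series": [0,0,2,0,1,0,0,0,0,1,1.9,-2,0,0,1,0,0,0,0,1,0,0,-1.2,0,1,0,0,-0.8,0,1,0,0,0,0,1,0,0,0,0,1]
}}

```text
clock: 39.95
eef_pos: [594.5, 107.9, 87.7]
eef_rot: [-3.142, 0.0, 1.838]
wrist_force: [-0.3, -0.1, -1.3]
finger_gap: 39.4
finger_force: 15.0
```

{"method": "step_arm", "body": {
  "series": [0,0,-0.6,0,1,0,0,0,0,1]
}}

```text
clock: 40.2
eef_pos: [594.5, 107.9, 87.6]
eef_rot: [3.141, 0.0, 1.838]
wrist_force: [-1.9, -0.7, 5.5]
finger_gap: 39.0
finger_force: 15.0
```

{"method": "step_arm", "body": {
  "series": [0,0,0,0,0,0,0,0,0,0,0,0,0,0,0,0,0,0,0,0,0,0,0,0,0,0,0,0,0,0,0,0,30,0,0,0,0,50,0,0,0,0,50,0,0,0,-20,50,0,0,-5,-45,0,0,0,-5,-45,0,0,0,-10,-40,0,0,0,0,0,0,0,0,0,0,0,0,0,0,0,0,0,0]
}}

```text
clock: 42.2
eef_pos: [574.7, -41.1, 267.1]
eef_rot: [-3.142, -0.0, 1.839]
wrist_force: [0.1, 1.5, -0.6]
finger_gap: 93.9
finger_force: 0.0
```

Run:
```python
from h import *
s=manip.read_state(); print(s['clock'],s['eef_pos'])
for n in('wrist','scene'):
    i,p,d,c=look(n,'fin_'+n)
    for k,a,z in (('tall',(594.5,108),110),('lid',(617,4.5),66),('knob',(617,4.5),95),('short',(512.6,-18),67),('mill',(490,86),133)): print(n,k,disc(c,d,*a,z,34,3))
```

```text
42.2 [574.65361583 -41.0626701  267.09589876]
wrist tall (1691, array([594.3, 108.3, 109.6]), array([594.6, 108.3]), 18.3)
wrist lid (2413, array([616.2,   5.2,  65.9]), array([617.2,   4.1]), 30.2)
wrist knob (282, array([616.6,   4.4,  94.3]), array([617. ,   4.2]), 8.9)
wrist short (1809, array([513.1, -18. ,  66.5]), array([512.9, -18.4]), 24.1)
wrist mill (994, array([491.1,  85.6, 131.6]), array([491.8,  85.9]), 15.8)
scene tall (186, array([595.3, 106.7, 109.8]), array([594.6, 106.6]), 19.9)
scene lid (375, array([620.2,   4.7,  66. ]), array([616.6,   2.5]), 31.7)
scene knob (39, array([618.1,   3.2,  94.6]), array([617.7,   2.9]), 9.0)
scene short (252, array([514.5, -19.7,  66.8]), array([514.2, -20. ]), 25.8)
scene mill (91, array([491.3,  84.7, 132.1]), array([492.3,  84.9]), 17.3)
```

View pics/fin_scene.png

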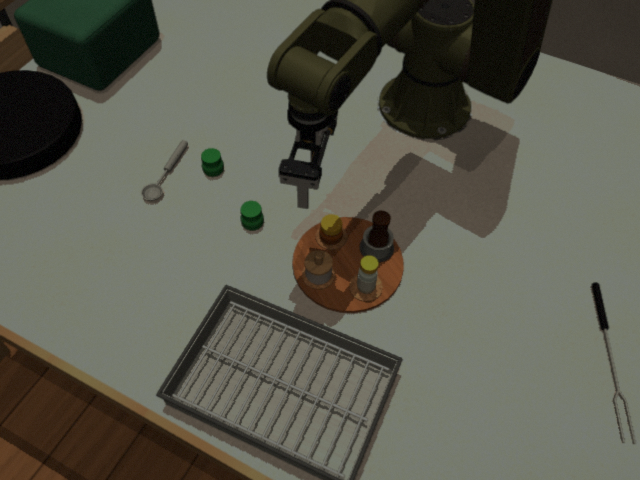

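Final view: mill in the collar (380,235), tall jar (368,275), lidded pot (318,267), short jar (331,228). The spoon (165,172) and the green jars are untouched, and the gripper is clear. Handing in.

```bash
python3 -c "
from cell import manip
print(manip.sign_off())"
```

```text
the job is handed in; nothing more can be done
None
```

The tray is laid out and handed in at 42 s of the 120 s. The mill is home in its collar, and the tall jar, lidded pot and short jar follow clockwise, each within about 1 mm of its pad's middle by the wrist camera. The spoon and green jars were left alone.

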